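# Close the label guides of an open label printer with the knurled wheel

### The job

The cover of the desktop label printer is open and a label roll lies in its bin with the two paper guides standing too wide. With a fingertip, roll the knurled guide wheel on the printer's deck until the inner edges of both guide arms stand on the two long gauge lines of the width scale, then take the hand away. Move the guides by the wheel only - do not push them directly or let them squeeze the roll - and lift or shift nothing: the roll in the printer and the things standing about stay as they are.

Things in the scene. Friction and masses are not known exactly. Their poses are not given: they have to be found in the camera images.
- printer: Grey desktop label printer fixed to the counter, base 256 (x) x 200 (y) x 90 mm high. Origin: centre of the underside. Its front (platen roller) faces its own -x; y runs across it (+y: left seen from the front). Black deck 80 mm high from x = -125 to -3 mm, roll bin behind. The open cover rises from x = +126, leaning back to +250 mm, 310 mm high. Latch posts at x = -85, y = +-84 mm, 102 mm high.
- wheel_top (a point): Highest point of the guide wheel, on the printer's centre line (printer x = -70 mm), 90 mm above the counter. The wheel stays there as it turns; this point belongs to the printer.
- wheel: Grey knurled wheel, 44 mm diameter, 18 mm wide; only its upper 10 mm show above the deck, between cheeks 6 mm lower than its top. Origin: its centre, axis along printer x. Stroking its top towards printer +y closes the guides, -y opens them; 22 mm of rim travel moves each guide 8 mm. About 0.6 N at the rim turns it; it stays where left. Several strokes are needed.
- guide_left: Left paper guide (printer +y side): 72 mm wide, 110 mm high, 5 mm thick cheek beside the roll, with a 12 mm wide arm reaching forward over the deck, its top 88 mm above the counter. Both guides slide along printer y, geared to the wheel, together and oppositely. Origin: in the plane of its inner face, at counter height, at printer x = 0.
- guide_right: Right paper guide, the mirror image of the left one, on the printer's -y side. Origin likewise.
- guide_left_tip (a point): Front end of the left guide arm at its inner edge, the edge that is to stand on the gauge line (printer x = -32 mm, 84.5 mm above the counter).
- guide_right_tip (a point): The same point of the right guide arm.
- gauge_left (a point): Rear end of the long left gauge line: a light line 18 mm long (along printer x) and 2 mm wide on the deck, 31 mm left of the centre line, the only long one on that side among 5 mm ticks. The guide starts 10 to 24 mm outside it (to +y).
- gauge_right (a point): Rear end of the long right gauge line, 31 mm right of the centre line (to -y).
- label_roll: Loose wound roll of white labels in the bin, 90 mm diameter, 57 mm wide, its axis across the printer, its top 118 mm above the counter; when the guides stand on the lines there is 2.5 mm of free play on each side. Origin: its centre.
- spare_roll: Bystander: spare label roll standing on its flat side, 90 mm diameter, 57 mm high, in front of the printer. Origin: centre of the underside.
- vial_a: Bystander: capped sample vial standing upright, 28 mm diameter, 74 mm high. Origin: centre of the underside.
- vial_b: Bystander: vial like vial_a.
- vial_c: Bystander: vial like vial_a.
- tape_roll: Bystander: roll of red tape lying flat, 96 mm diameter, 25 mm high. Origin: centre of the underside.
- carton: Bystander: small cardboard carton 75 x 110 x 45 mm. Origin: centre of the underside.
- brush: Bystander: cleaning brush lying flat on the counter.

How it is judged:
By the outcome, as a careful person would: the job done as asked, in the order asked, and still so for the second after the job is handed in, with the robot touching nothing.
It also fails if it takes over 48 s, if anything falls off the work surface, if the arm or the gripper's body presses on something with over 40 N, if the wrist force passes 120 N, or if a joint passes its speed limit or range.

### The arm

A 6-joint arm with a two-finger parallel gripper is mounted at the origin on the work surface. World frame = base frame: x ahead of the robot, y to its left, z up, the work surface at z = 0. Lengths are in m, angles in rad, forces in N, time in s.
With the tool pointing down it reaches from about 0.425 to 0.95 m from the base axis. Payload 3.5 kg.
Tool frame: the origin (TCP) lies between the finger pads; the fingertips stand 14 mm ahead of it and the grasp point (between the pads) lies 5 mm behind it (ctrl.tip_extent is the distance from the TCP to the fingertips, in m); x points along the fingers, z is the direction in which the jaws open and shut, and the axes are right-handed (so a half turn about x gives the same grasp; the last joint's range is limited). The gripper opens to 85 mm and grips with 20 to 120 N. Pads are 22 mm wide; open, the fingers measure 114 mm over their backs; the gripper's body (76 mm by 85 mm) begins 54 mm behind the grasp point. The pads swing forward as they close: fully open they stand 13 mm farther back than shut.
Start: joints at [-1.382, 0.286, 1.577, -0, 1.279, -0.15], TCP at [0.224, -0.637, 0.245] pointing down, gripper open.
Joint ranges: [-2.77, 2.77], [-0.9, 2.22], [0.21, 2.48], [-1.53, 4.67], [0.24, 2.81], [-2.84, 2.84]. Speed limits (rad/s): [2.79, 2.79, 3.14, 3.14, 3.14, 3.14].

### API

Orientations are given as a unit quaternion [x, y, z, w].
In Python, from plant import ctrl gives the robot as it stands.
- The arm moves only by the tool move_arm, never from a script. Its argument "commands" is one flat list of numbers, 4 for each row, row after row: the shift along the tool's x, y, z in units of 25 mm (1.0 is 25 mm), then the turn about the tool's x in units of 5 degrees (1.0 is 5 degrees). A call has 1 to 20 rows; each row shifts and turns the commanded pose from where the row before left it, along the tool's axes as they then stand; what a row does not reach is not made up. A row lasts 1/8 s, in which the tool goes at most 62.5 mm and 10.7 degrees, less where a joint would pass 70% of its speed; a pose out of reach is approached as far as the arm can. A call is refused whole if a number of a shift passes 1 or a number of a turn 1, either way. A call with a gripper value outside its range is refused whole. "jaw" is the finger opening in mm, from 0 to 85.4, set as the call begins (left out, the last holds). The fingers move at their own pace and stop on an object; "force" is the grip in N (left out, the last holds). Time passes only in rows, so rows that do not move let the fingers close. It gives the time, the measured TCP pose, the force and the opening at its end, in the units of the state.
- ctrl.get_state(): the state, without advancing time (a new reading comes with each control period).
- ctrl.read_camera(name): name is "scene" or "top" or "wrist"; returns the picture (400x640x3 uint8, red, green, blue); there is no depth.
- ctrl.get_calibration(name): a dict with "camera_matrix" (3x3 intrinsics, pixels), "camera_from_world" (4x4, takes a point from world to camera coordinates); the wrist camera has in their place "mount" (4x4, takes a point from camera to tool coordinates, whose origin is the TCP and whose axes are the tool frame's). Camera axes: x right, y down, z forward; pixel columns grow to the right and rows downward; lengths in m; the calibration is good to about 2 mm. A picture is of the moment at which its call begins: read the wrist's pose just before it. get_calibration takes no time and is no camera call.
- ctrl.sign_off(): hands the job in, once; it reports no verdict.
The state is a dict: "time": time; "qpos": joint angles; "dq": joint speeds; "joint_efforts": joint torques, N m; "eef_pos": TCP position; "tcp_rot": TCP orientation; "contact_force": force on the tool from outside, world axes, zero at the start; "wrist_torque": the same for the moment, N m; "opening": opening from 0.0 (shut) to 1.0 (fully open).
Only numpy, scipy, OpenCV 4.12 (cv2) and the standard library are available. Lean on these libraries where they do the work, as an engineer would, in place of code of your own. Each camera call takes 0.05 s, during which the arm holds its last target.

## Working session

There is one attempt and no reset: what is moved stays moved. The work goes in short steps, Python scripts to look and compute and a tool call to move; the robot and the scene stay as the last step left them, time stands still between calls to the robot, and variables do not carry over. Pictures are saved under pics/ and viewed, and the job is handed in when it is done.

Besides the shell and the picture viewer there is one more tool, called after "Emit:" in YAML: its name, and indented under it one key for each argument. move_arm: Moves the arm, as the interface text tells. Its arguments: {"type":"object","properties":{"commands":{"type":"array"},"jaw":{"type":"number"},"force":{"type":"number"}},"required":["commands"]}

```bash
mkdir -p pics; ls
cat > h.py <<'E'
import numpy as np,cv2
from plant import ctrl
from scipy.spatial.transform import Rotation as R
def snap(n,f):
    s=ctrl.get_state(); im=ctrl.read_camera(n); np.save('pics/'+f+'.npy',im); cv2.imwrite('pics/'+f+'.png',im[:,:,::-1]); 
    return s,im
def cam(n,s=None):
    c=ctrl.get_calibration(n);K=np.array(c['camera_matrix'])
    if n=='wrist':
        T=np.eye(4);T[:3,:3]=R.from_quat(s['tcp_rot']).as_matrix();T[:3,3]=s['eef_pos']
        E=np.linalg.inv(T@np.array(c['mount']))
    else:E=np.array(c['camera_from_world'])
    return K,E
def proj(K,E,p):
    p=np.atleast_2d(p);q=(E[:3,:3]@p.T+E[:3,3:]);q=K@q;return (q[:2]/q[2]).T
def ray(K,E,uv,z):
    d=E[:3,:3].T@np.linalg.inv(K)@np.array([uv[0],uv[1],1]);o=-E[:3,:3].T@E[:3,3]
    return o+d*(z-o[2])/d[2]
E
python3 - <<'E'
from h import *
for n in('scene','top'):
    s,im=snap(n,n+'0')
    K,E=cam(n);print(n,K.round(1).tolist(),E.round(3).tolist())
print(s, ctrl.tip_extent)
print(ctrl.get_calibration('wrist'))
E
```

```text
pics
scene [[377.7, 0.0, 312.8], [0.0, 377.7, 197.5], [0.0, 0.0, 1.0]] [[-0.496, 0.868, 0.005, 0.132], [0.63, 0.364, -0.686, -0.34], [-0.598, -0.337, -0.727, 1.293], [0.0, 0.0, 0.0, 1.0]]
top [[462.8, 0.0, 316.6], [0.0, 462.8, 195.7], [0.0, 0.0, 1.0]] [[0.022, -1.0, 0.01, 0.154], [-0.991, -0.024, -0.131, 0.556], [0.131, -0.007, -0.991, 1.252], [0.0, 0.0, 0.0, 1.0]]
{'time': 0.05, 'qpos': array([-1.38201886e+00,  2.87180237e-01,  1.57816588e+00, -8.92861400e-06,
        1.27856893e+00, -1.50001311e-01]), 'dq': array([-1.49381424e-05, -9.98531140e-04, -1.18895618e-03,  1.59823878e-04,
        3.17201069e-04, -1.23121636e-04]), 'joint_efforts': array([ 1.08898003e-03, -4.07556403e+01, -2.93925583e+01, -1.38971982e-04,
        3.56212418e-03,  2.81886088e-07]), 'eef_pos': array([ 0.22423534, -0.63601623,  0.24394343]), 'tcp_rot': array([ 0.40911972,  0.57772818, -0.40798561,  0.5765405 ]), 'contact_force': array([0.10406205, 0.39326326, 0.62303949]), 'wrist_torque': array([-0.04632312, -0.0143624 ,  0.02758958]), 'opening': 0.9997269052984442} 0.014
{'camera_matrix': array([[300.19277142,   0.        , 318.15576895],
       [  0.        , 300.19277142, 196.64474155],
       [  0.        ,   0.        ,   1.        ]]), 'mount': array([[-1.61499533e-03, -3.15373128e-01,  9.48966376e-01,
        -1.29273243e-01],
       [ 2.95978598e-04, -9.48967722e-01, -3.15373072e-01,
         8.18022154e-02],
       [ 9.99998652e-01, -2.28452301e-04,  1.62592214e-03,
         1.13950431e-04],
       [ 0.00000000e+00,  0.00000000e+00,  0.00000000e+00,
         1.00000000e+00]])}
```

View pics/scene0.png

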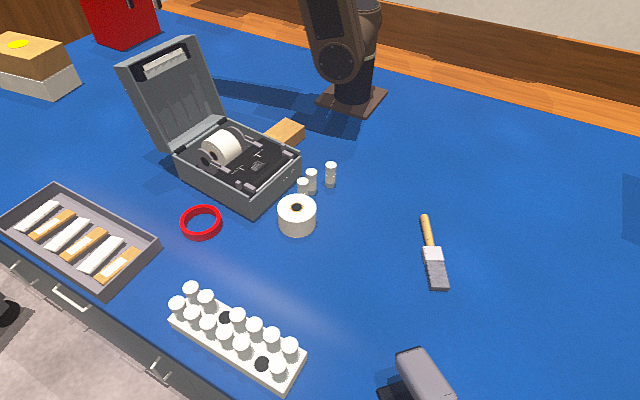

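View pics/top0.png

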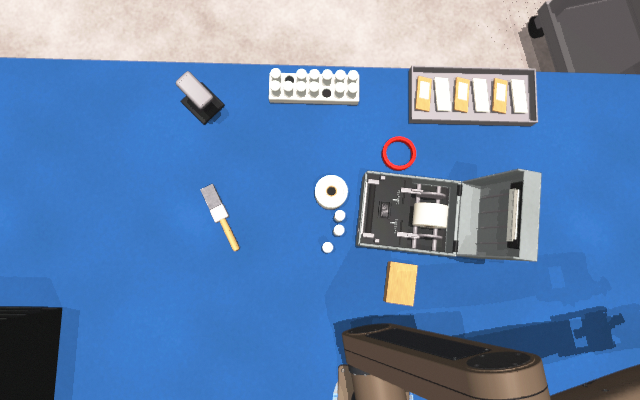

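Run:
```python
from h import *
im=np.load('pics/top0.npy')[160:270,345:475]
cv2.imwrite('pics/c1.png',cv2.resize(im,None,fx=6,fy=5.4,interpolation=cv2.INTER_CUBIC)[:,:,::-1])
im=np.load('pics/scene0.npy')[120:220,170:310]
cv2.imwrite('pics/c2.png',cv2.resize(im,None,fx=5.5,fy=5.5,interpolation=cv2.INTER_CUBIC)[:,:,::-1])
```

```text
(no output)
```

View pics/c1.png

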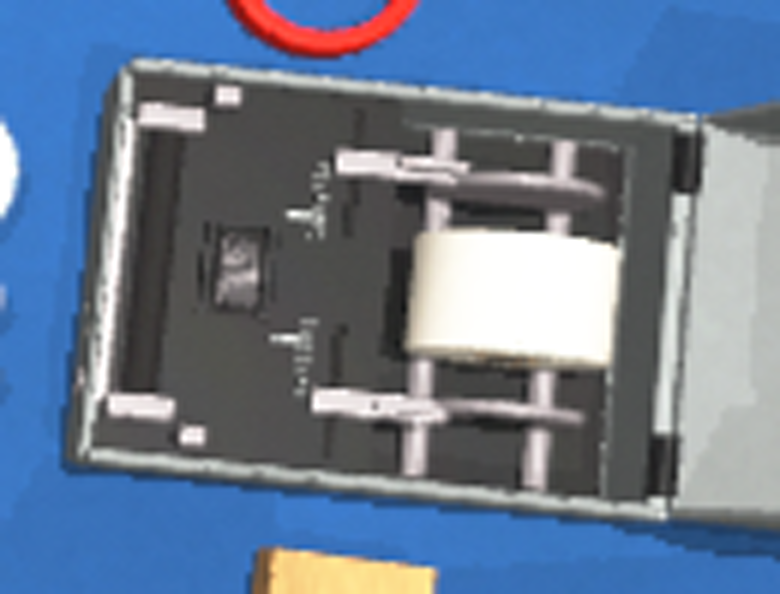

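View pics/c2.png

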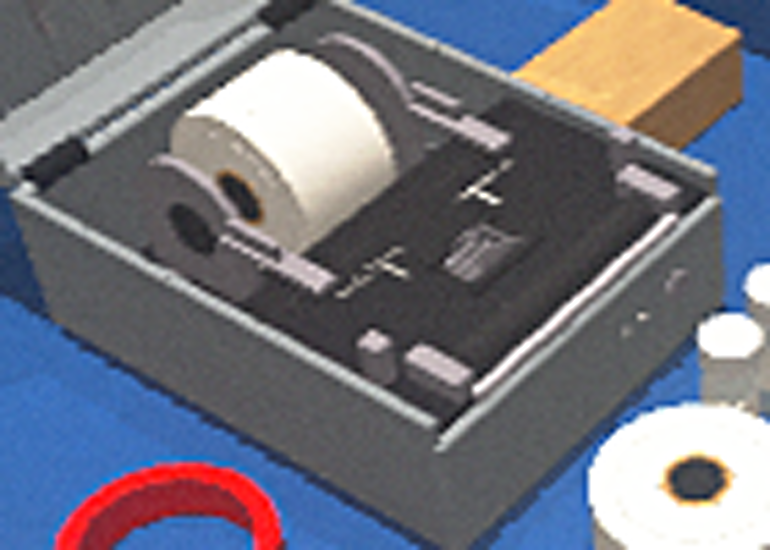

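```bash
cat > fit.py <<'E'
from h import *
from scipy.optimize import least_squares
K,E=cam('top')
P=np.array([[-.128,.1,.09],[-.128,-.1,.09],[.128,.1,.09],[.128,-.1,.09],[-.085,.084,.102],[-.085,-.084,.102],[-.070,0,.09]])
uv=np.array([[128,62],[72,463],[700,115],[668,518],[228,95],[192,435],[240,268]])/[6,5.4]+[345,160]-0.4
def W(a,P):
    r=R.from_euler('z',a[2]).as_matrix();return P@r.T+[a[0],a[1],0]
f=lambda a:(proj(K,E,W(a,P))-uv).ravel()
r=least_squares(f,[.6,-.25,-1.6],loss='soft_l1')
print(r.x,np.degrees(r.x[2]));print(f(r.x).reshape(-1,2).round(2))
print('wheel',W(r.x,np.array([[-.07,0,.09]])))
for n,q,z in(('gl',(326,215),.08),('gr',(311,340),.08),('tl',(338,171),.088),('tr',(313,391),.088),('brush',(0,0),0)):
    w=ray(K,E,np.array(q)/[6,5.4]+[345,160]-.4,z);d=w-[r.x[0],r.x[1],0]
    print(n,w.round(4),(R.from_euler('z',-r.x[2]).apply(d)).round(4))
E
python3 fit.py
```

```text
[ 0.50575215 -0.08273728 -1.65819496] -95.00757309415744
[[ 0.26 -0.62]
 [ 2.32 -0.47]
 [-0.22  0.04]
 [-0.12  0.11]
 [-0.36  0.11]
 [-0.22  0.29]
 [-0.3   0.45]]
wheel [[ 0.51186227 -0.01300446  0.09      ]]
gl [ 0.5415 -0.0538  0.08  ] [-0.0319  0.0331  0.08  ]
gr [ 0.4791 -0.0471  0.08  ] [-0.0332 -0.0297  0.08  ]
tl [ 0.5626 -0.0577  0.088 ] [-0.0299  0.0545  0.088 ]
tr [ 0.4535 -0.0465  0.088 ] [-0.0315 -0.0552  0.088 ]
brush [0.6641 0.0884 0.    ] [-0.1843  0.1428  0.    ]
```

Run:
```python
from h import *
s=ctrl.get_state();M=R.from_quat(s['tcp_rot']).as_matrix();print(M.round(3))
a=np.array([.512,-.013,0])-s['eef_pos'];print(M.T@a/.025, s['eef_pos'])
```

```text
[[-0.     0.943  0.332]
 [ 0.002  0.332 -0.943]
 [-1.     0.    -0.002]]
[  9.81028487  19.13471345 -19.65826841] [ 0.22427154 -0.63604853  0.24400698]
```

Emit:
move_arm:
  commands: [-1, 0, 0, 1, -1, 0, 0, 1, -1, 0, 0, 1, -1, 0, 0, 1, -1, 0, 0, 0.9, -1, 0, 0, 0, -1, 0, 0, 0, -0.4, 1, -1, 0, 0, 1, -1, 0, 0, 1, -1, 0, 0, 1, -1, 0, 0, 1, -1, 0, 0, 1, -1, 0, 0, 1, -1, 0, 0, 0.3, -1, 0, 0, 0, -1, 0, 0, 0, -1, 0]
  jaw: 0

```text
time: 2.22
eef_pos: [0.428, -0.4025, 0.43]
tcp_rot: [-0.522, -0.477, 0.522, -0.477]
contact_force: [0.2, 0.8, -0.1]
opening: 0.001
```

Run:
```python
from h import *
s=ctrl.get_state();M=R.from_quat(s['tcp_rot']).as_matrix();print(M.round(3),s['time'],s['qpos'])
a=np.array([.512,-.013,.104])-s['eef_pos'];print(M.T@a/.025, s['eef_pos'])
```

```text
[[-0.001  0.996 -0.089]
 [ 0.    -0.089 -0.996]
 [-1.    -0.001 -0.   ]] 2.225 [-9.27207921e-01  1.43724324e-02  1.55177351e+00 -2.60130512e-04
  1.57612429e+00  7.32721754e-01]
[ 13.04461828   1.96884995 -15.81287856] [ 0.42798434 -0.40249692  0.43001687]
```

Emit:
move_arm:
  commands: [0, 1, -1, 0, 0, 0.6, -1, 0, 0, 0, -1, 0, 0, 0, -1, 0, 0, 0, -1, 0, 0, 0, -1, 0, 0, 0, -1, 0, 0, 0, -1, 0, 0, 0, -1, 0, 0, 0, -1, 0, 0, 0, -1, 0, 1, 0, -1, 0, 1, 0, -1, 0, 1, 0, -1, 0, 1, 0, -1, 0, 1, 0, -0.8, 0, 1, 0, 0, 0, 1, 0, 0, 0, 1, 0, 0, 0]

```text
time: 4.6
eef_pos: [0.5026, -0.0133, 0.2298]
tcp_rot: [0.522, 0.477, -0.522, 0.478]
contact_force: [-0.4, 0.0, -0.4]
opening: -0.002
```

Run:
```python
from h import *
s,im=snap('wrist','w1');M=R.from_quat(s['tcp_rot']).as_matrix()
K,E=cam('wrist',s);print(s['eef_pos'],s['time'])
exec(open('fit.py').read().split("for n,q")[0].split("K,E=cam('top')")[0])
a=[.50575,-.08274,-1.6582]
def W(P):return np.array(P)@R.from_euler('z',a[2]).as_matrix().T+[a[0],a[1],0]
print(proj(K,E,W([[-.07,0,.09],[-.032,.031,.08],[-.032,-.031,.08],[-.05,.031,.08],[-.05,-.031,.08]])))
tip=s['eef_pos']+M[:,0]*.014;print('tip',tip,proj(K,E,tip))
print(M.T@(W([[-.07,0,.09]])[0]-tip)/.025)
```

```text
[ 0.50264213 -0.01325152  0.22979903] 4.6
[[316.75389356 179.73056434]
 [357.7232874  144.49728214]
 [355.19808339 207.29122794]
 [338.29369497 144.52178493]
 [337.04034197 207.3181327 ]]
tip [ 0.50265061 -0.013255    0.21579903] [[318.05135965 257.02543552]]
[ 5.03218106  0.36291683 -0.04349643]
```

View pics/w1.png

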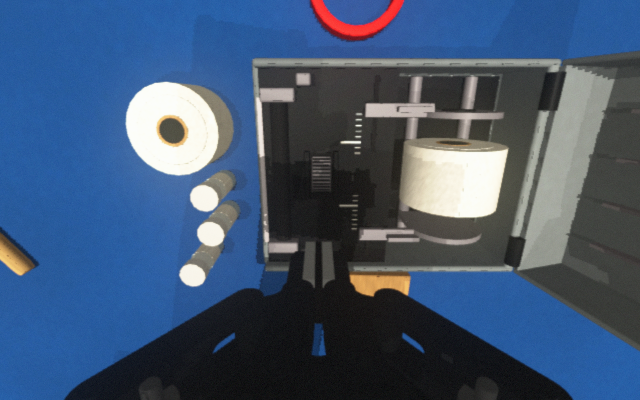

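Run:
```python
from h import *
im=np.load('pics/w1.npy')[90:250,290:450]
cv2.imwrite('pics/c3.png',cv2.resize(im,None,fx=3.7,fy=3.7,interpolation=cv2.INTER_CUBIC)[:,:,::-1])
```

```text
(no output)
```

View pics/c3.png

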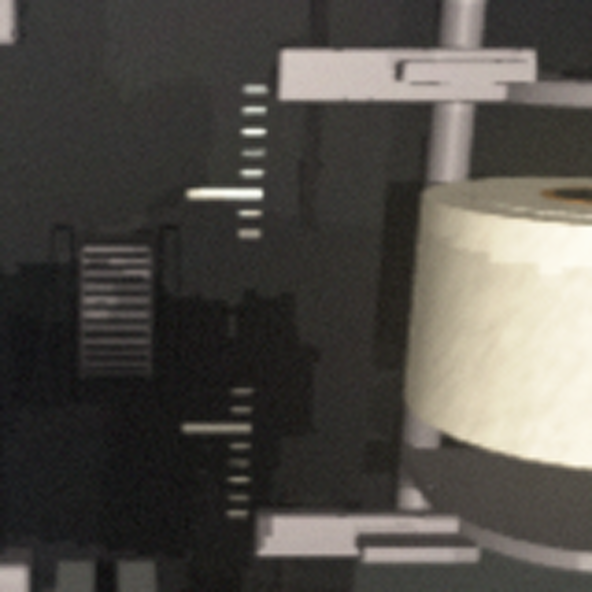

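```bash
cat >> h.py <<'E'
def W(P,a=(.50575,-.08274,-1.6582)):return np.array(P)@R.from_euler('z',a[2]).as_matrix().T+[a[0],a[1],0]
def Pr(w,a=(.50575,-.08274,-1.6582)):return R.from_euler('z',-a[2]).apply(np.array(w)-[a[0],a[1],0])
E
python3 - <<'E'
from h import *
s=dict(eef_pos=[ 0.50264213,-0.01325152,0.22979903],tcp_rot=ctrl.get_state()['tcp_rot'])
K,E=cam('wrist',s)
for n,c,z in(('gl',(263,193),.08),('gr',(251,428),.08),('tl',(280,101),.088),('tr',(258,513),.088),('wheeltop?',(80,246),.084),('',(152,246),.084),('bot',(80,376),.084),('',(152,376),.084)):
    w=ray(K,E,(290+c[0]/3.7-.4,90+c[1]/3.7-.4),z);print(n,w.round(4),Pr(w).round(4))
print(proj(K,E,W([[-.079,y,z] for y,z in((-.018,.08),(-.012,.0864),(-.006,.0892),(0,.09),(.006,.0892),(.012,.0864),(.018,.08))])).round(1))
E
```

```text
gl [ 0.5407 -0.0561  0.08  ] [-0.0296  0.0325  0.08  ]
gr [ 0.4785 -0.0502  0.08  ] [-0.03   -0.0299  0.08  ]
tl [ 0.5632 -0.06    0.088 ] [-0.0276  0.0553  0.088 ]
tr [ 0.4573 -0.0501  0.088 ] [-0.0283 -0.0511  0.088 ]
wheeltop? [ 0.5323 -0.0096  0.084 ] [-0.0752  0.02    0.084 ]
 [ 0.5307 -0.0275  0.084 ] [-0.0572  0.02    0.084 ]
bot [ 0.4984 -0.0063  0.084 ] [-0.0755 -0.014   0.084 ]
 [ 0.4967 -0.0249  0.084 ] [-0.0568 -0.014   0.084 ]
[[307.8 193.9]
 [307.5 190. ]
 [307.3 184.7]
 [307.2 178.8]
 [307.1 172.3]
 [307.1 165.2]
 [307.3 157.4]]
```

Emit:
move_arm:
  commands: [1, 0, 0.1, 0, 1, 0, 0, 0, 1, 0, 0, 0, 1, 0, 0, 0, 0.8, 0, 0, 0, 0, 0, 0, 0, 0, 0, 0, 0]

```text
time: 5.52
eef_pos: [0.5036, -0.0164, 0.1117]
tcp_rot: [0.522, 0.477, -0.521, 0.478]
contact_force: [0.2, 0.4, 0.8]
opening: 0.001
```

Run:
```python
from h import *
s,im=snap('wrist','w2');M=R.from_quat(s['tcp_rot']).as_matrix();print(s['eef_pos'],s['contact_force'])
im=im[100:300,230:430]
cv2.imwrite('pics/c4.png',cv2.resize(im,None,fx=3,fy=3,interpolation=cv2.INTER_CUBIC)[:,:,::-1])
s,im=snap('scene','s2');im=im[120:220,170:310]
cv2.imwrite('pics/c5.png',cv2.resize(im,None,fx=5.5,fy=5.5,interpolation=cv2.INTER_CUBIC)[:,:,::-1])
```

```text
[ 0.503613   -0.01637133  0.11165568] [0.15864898 0.36113764 0.79723323]
```

View pics/c4.png

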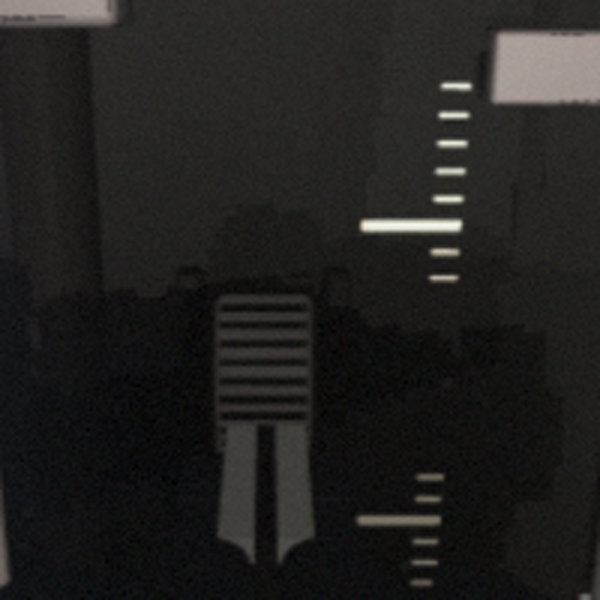

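View pics/c5.png

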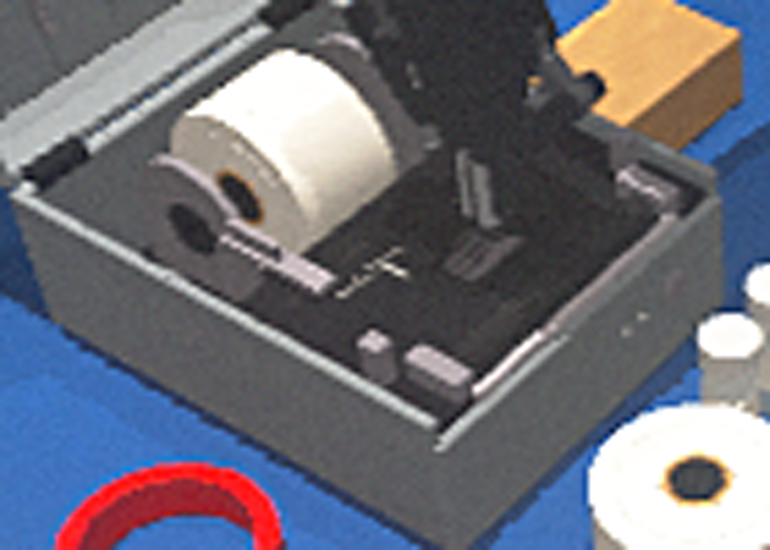

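Emit:
move_arm:
  commands: [0.2, 0, 0, 0, 0.1, 0, 0, 0, 0, 0, 0, 0, 0, 0, 0, 0]

```text
time: 6.12
eef_pos: [0.5036, -0.0165, 0.1037]
tcp_rot: [0.522, 0.477, -0.521, 0.478]
contact_force: [-0.3, 0.5, 6.0]
opening: 0.001
```

Emit:
move_arm:
  commands: [0.04, 0, 0, 0, 0, 0, 0, 0]

```text
time: 6.38
eef_pos: [0.5044, -0.0166, 0.1037]
tcp_rot: [0.522, 0.476, -0.521, 0.478]
contact_force: [-1.7, 0.8, 8.9]
opening: -0.002
```

Emit:
move_arm:
  commands: [0.04, 0, 0, 0, 0, 0, 0, 0]

```text
time: 6.62
eef_pos: [0.5053, -0.0167, 0.1037]
tcp_rot: [0.523, 0.476, -0.52, 0.479]
contact_force: [-0.5, 2.7, 10.8]
opening: -0.0
```

Emit:
move_arm:
  commands: [0, 0.1, 0, 0, 0, 0.1, 0, 0, 0, 0.1, 0, 0, 0, 0.1, 0, 0, 0, 0.1, 0, 0, 0, 0.1, 0, 0, 0, 0, 0, 0]

```text
time: 7.5
eef_pos: [0.5207, -0.018, 0.1038]
tcp_rot: [0.523, 0.475, -0.52, 0.479]
contact_force: [-0.2, 0.9, 10.0]
opening: -0.004
```

Run:
```python
from h import *
s,im=snap('wrist','w3');M=R.from_quat(s['tcp_rot']).as_matrix();print(s['eef_pos'],s['contact_force'])
im=im[100:300,230:430]
cv2.imwrite('pics/c6.png',cv2.resize(im,None,fx=3,fy=3,interpolation=cv2.INTER_CUBIC)[:,:,::-1])
```

```text
[ 0.52070478 -0.01804137  0.10380735] [-0.18227997  0.8573681   9.97640044]
```

View pics/c6.png

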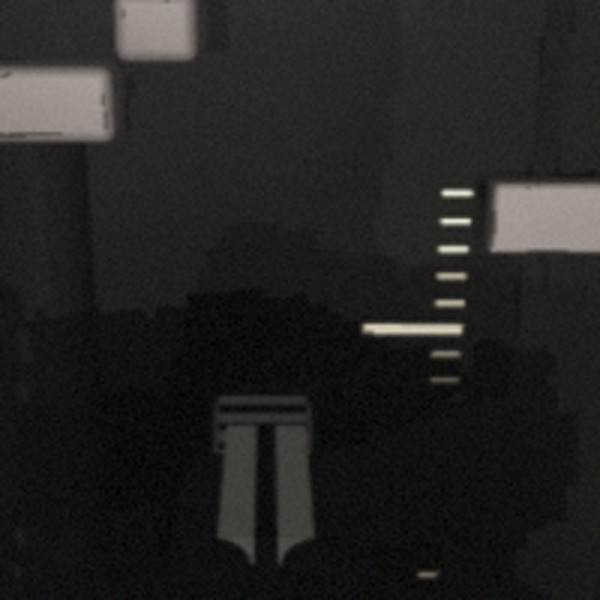

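Emit:
move_arm:
  commands: [-0.5, 0, 0, 0, 0, -0.75, 0, 0, 0, 0, 0, 0, 0.45, 0, 0, 0, 0, 0, 0, 0, 0, 0, 0, 0]

```text
time: 8.3
eef_pos: [0.5, -0.0163, 0.1029]
tcp_rot: [-0.522, -0.477, 0.522, -0.477]
contact_force: [-3.3, 0.6, 8.4]
opening: -0.001
```

Emit:
move_arm:
  commands: [0, 0.1, 0, 0, 0, 0.1, 0, 0, 0, 0.1, 0, 0, 0, 0.1, 0, 0, 0, 0.1, 0, 0, 0, 0.1, 0, 0, 0, 0.1, 0, 0, 0, 0.05, 0, 0, 0, 0, 0, 0]

```text
time: 9.43
eef_pos: [0.5204, -0.0181, 0.1039]
tcp_rot: [0.523, 0.476, -0.521, 0.479]
contact_force: [0.0, -0.0, 8.5]
opening: -0.001
```

Run:
```python
from h import *
s,im=snap('wrist','w4');M=R.from_quat(s['tcp_rot']).as_matrix();print(s['eef_pos'],s['contact_force'])
im=im[100:300,230:430]
cv2.imwrite('pics/c7.png',cv2.resize(im,None,fx=3,fy=3,interpolation=cv2.INTER_CUBIC)[:,:,::-1])
```

```text
[ 0.52042461 -0.01814476  0.10386175] [ 0.01096976 -0.04107477  8.49186656]
```

View pics/c7.png

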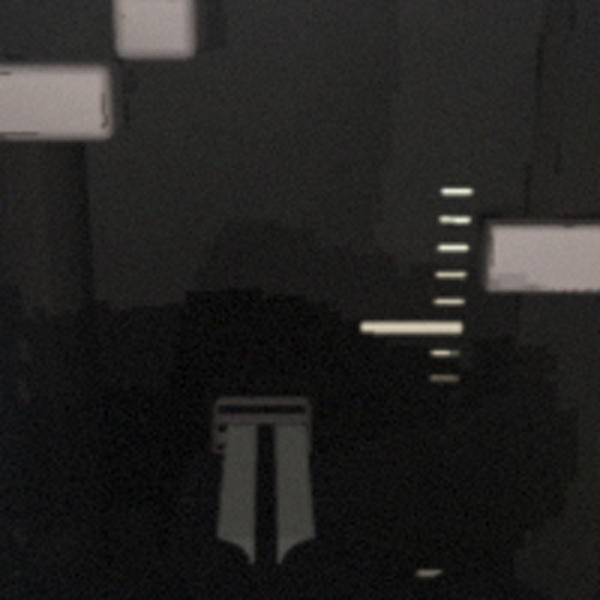

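Run:
```python
from h import *
s=ctrl.get_state();K,E=cam('wrist',s)
f=lambda c,z:Pr(ray(K,E,(230+c[0]/3-.33,100+c[1]/3-.33),z)).round(4)
print(f((462,328),.08),f((489,292),.088),f((489,292),.0845),f((489,250),.088),f((457,191),.08),f((440,378),.08))
```

```text
[-0.0298  0.0329  0.08  ] [-0.0275  0.0424  0.088 ] [-0.0266  0.0413  0.0845] [-0.0281  0.0498  0.088 ] [-0.0323  0.0582  0.08  ] [-0.0332  0.023   0.08  ]
```

Emit:
move_arm:
  commands: [-0.45, 0, 0, 0, 0, -0.75, 0, 0, 0, 0, 0, 0, 0.45, 0, 0, 0, 0, 0, 0, 0, 0, 0.1, 0, 0, 0, 0.1, 0, 0, 0, 0.1, 0, 0, 0, 0.1, 0, 0, 0, 0.1, 0, 0, 0, 0.1, 0, 0, 0, 0.1, 0, 0, 0, 0, 0, 0, 0, 0, 0, 0]

```text
time: 11.22
eef_pos: [0.5194, -0.0181, 0.1039]
tcp_rot: [0.523, 0.476, -0.521, 0.479]
contact_force: [-0.3, 0.1, 7.8]
opening: -0.002
```

Run:
```python
from h import *
s,im=snap('wrist','w5');M=R.from_quat(s['tcp_rot']).as_matrix();print(s['eef_pos'],s['contact_force'])
im=im[140:260,310:430]
cv2.imwrite('pics/c8.png',cv2.resize(im,None,fx=5,fy=5,interpolation=cv2.INTER_CUBIC)[:,:,::-1])
```

```text
[ 0.51936617 -0.01805484  0.10389792] [-0.28971623  0.14314314  7.82399205]
```

View pics/c8.png

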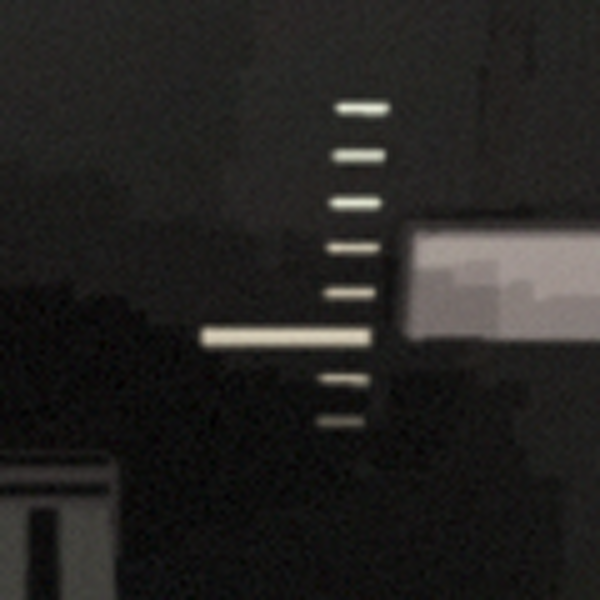

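Emit:
move_arm:
  commands: [-0.5, -0.3, 0, 0, -1, -0.3, 0, 0, -1, 0, 0, 0, 0, 0, 0, 0, 0, 0, 0, 0]

```text
time: 11.9
eef_pos: [0.5009, -0.0161, 0.1633]
tcp_rot: [-0.521, -0.478, 0.522, -0.477]
contact_force: [0.2, 0.4, -0.1]
opening: -0.001
```

Run:
```python
from h import *
s=dict(eef_pos=[ 0.51936617,-0.01805484,0.10389792],tcp_rot=ctrl.get_state()['tcp_rot']);K,E=cam('wrist',s)
f=lambda c,z:Pr(ray(K,E,(310+c[0]/5-.4,140+c[1]/5-.4),z)).round(4)
print(f((370,337),.08),f((408,340),.088))
s,im=snap('wrist','w6');print(s['eef_pos'],s['contact_force'],s['tcp_rot'],s['time'])
im=im[110:260,300:450]
cv2.imwrite('pics/c9.png',cv2.resize(im,None,fx=4,fy=4,interpolation=cv2.INTER_CUBIC)[:,:,::-1])
```

```text
[-0.0299  0.0329  0.08  ] [-0.0279  0.0355  0.088 ]
[ 0.50094521 -0.01611182  0.16331054] [ 0.20942223  0.4293462  -0.05445737] [-0.52131463 -0.47787938  0.52212864 -0.47670121] 11.9
```

View pics/c9.png

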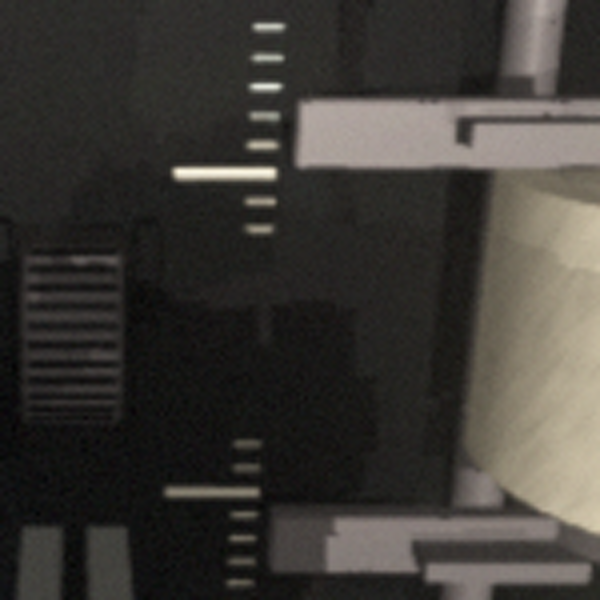

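Run:
```python
from h import *
s=ctrl.get_state();K,E=cam('wrist',s)
f=lambda c,z:Pr(ray(K,E,(300+c[0]/4-.4,110+c[1]/4-.4),z)).round(4)
print(f((276,174),.08),f((298,167),.088),f((260,492),.08),f((272,516),.088),f((272,507),.0845),f((272,507),.081))
im=np.load('pics/w6.npy')[110:260,300:450]
c=im.mean(2)
print(c[30:50,80:90].mean(1).round(0));print(c[118:150,76:81].mean(1).round(0));print(c[118:150,85:100].mean(1).round(0))
```

```text
[-0.03    0.0329  0.08  ] [-0.0277  0.0356  0.088 ] [-0.0299 -0.0291  0.08  ] [-0.0287 -0.0303  0.088 ] [-0.0282 -0.0301  0.0845] [-0.0276 -0.0318  0.081 ]
[165. 164. 163. 163. 162. 162. 162. 161. 161. 161. 159. 122.  63.  41.
  40.  39.  39.  40.  39.  38.]
[21. 19. 20. 18. 18. 19. 18. 21. 35. 43. 50. 57. 67. 68. 69. 68. 68. 69.
 67. 68. 67. 68. 67. 69. 62. 39. 25. 29. 29. 31. 29. 33.]
[ 28.  27.  29.  28.  27.  29.  26.  24.  38.  47.  56.  92. 122. 130.
 128. 128. 128. 127. 126. 126. 125. 125. 125. 123. 110.  55.  31.  28.
  29.  30.  31.  32.]
```

Emit:
move_arm:
  commands: [1, 0.3, 0, 0, 1, 0, 0, 0, 0.3, 0, 0, 0, 0.2, 0, 0, 0, 0, 0, 0, 0, 0, 0.07, 0, 0, 0, 0.07, 0, 0, 0, 0, 0, 0, -0.5, 0, 0, 0, -1, -0.3, 0, 0, -1, -0.14, 0, 0, 0, 0, 0, 0, 0, 0, 0, 0]

```text
time: 13.58
eef_pos: [0.5013, -0.0162, 0.164]
tcp_rot: [-0.522, -0.478, 0.522, -0.477]
contact_force: [0.1, 0.8, -0.5]
opening: 0.005
```

Run:
```python
from h import *
s,im=snap('wrist','w7');print(s['eef_pos'],s['contact_force'],s['time'])
im=im[110:260,300:450]
cv2.imwrite('pics/c10.png',cv2.resize(im,None,fx=4,fy=4,interpolation=cv2.INTER_CUBIC)[:,:,::-1])
c=im.mean(2)
print(c[30:55,80:90].mean(1).round(0));print(c[110:150,76:81].mean(1).round(0));print(c[110:150,85:100].mean(1).round(0))
print(c[36:50,50:60].mean(1).round(0));print(c[115:130,48:58].mean(1).round(0))
```

```text
[ 0.50134472 -0.01623887  0.16399134] [ 0.05524991  0.76774379 -0.54109825] 13.575
[155. 165. 165. 165. 165. 164. 163. 164. 163. 162. 162. 160. 160. 160.
 158. 146.  81.  43.  38.  37.  36.  39.  39.  37.  35.]
[20. 22. 20. 22. 21. 18. 22. 19. 18. 20. 18. 20. 19. 30. 43. 49. 57. 67.
 70. 70. 69. 69. 69. 69. 68. 68. 68. 68. 66. 64. 36. 27. 28. 29. 29. 28.
 29. 30. 31. 33.]
[ 27.  28.  27.  27.  27.  26.  28.  28.  28.  28.  25.  24.  23.  31.
  45.  52.  75. 108. 117. 125. 128. 128. 128. 127. 127. 126. 126. 125.
 125. 117.  60.  32.  29.  31.  30.  28.  29.  30.  31.  30.]
[ 38.  37.  37.  36.  36.  56. 151. 224. 227. 120.  43.  35.  34.  34.]
[ 20.  19.  20.  17.  18.  18.  43. 107. 116.  64.  26.  17.  19.  21.
  20.]
```

View pics/c10.png

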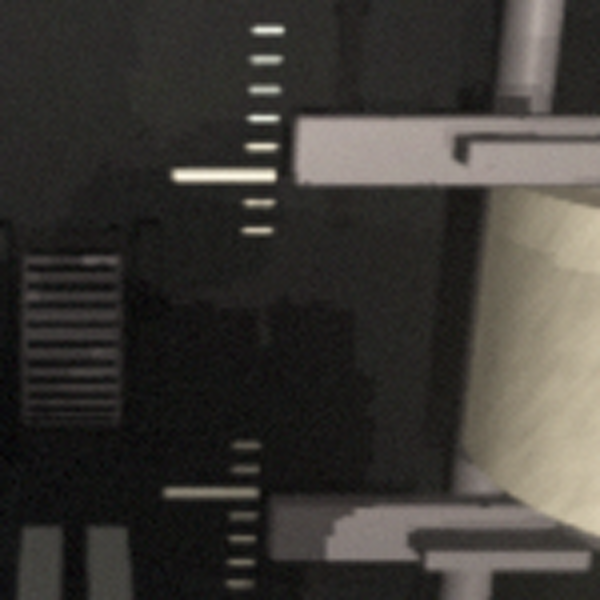

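```bash
python3 - <<'E'
from h import *
s=ctrl.get_state();K,E=cam('wrist',s)
# raw crop pixel rows (pixel coords)
f=lambda c,z:Pr(ray(K,E,(300+c[0],110+c[1]),z)).round(4)
# left arm edge row 30+15.9 ; lines 43.5-ish
lc=lambda r0,v:(np.arange(len(v))+r0)@(np.array(v)-v[0]).clip(5)/((np.array(v)-v[0]).clip(5).sum())
print('L line',f((55,36+7.35),.08),'edge',f((74,45.9),.088))
print('R line',f((53,115+7.65),.08),'edge',f((80,110+16.6),.088),'bottom',f((80,139.9),.088),'face low',f((80,123.3),.081))
print('L back',f((78,28.7),.088))
E
python3 - <<'E'
import sys;sys.path.insert(0,'.')
import os;os.chdir('.')
from h import *
for n in('top','scene'):
    s,im=snap(n,n+'8')
im=np.load('pics/top8.npy')[170:250,375:455]
cv2.imwrite('pics/c11.png',cv2.resize(im,None,fx=7,fy=7,interpolation=cv2.INTER_CUBIC)[:,:,::-1])
im=np.load('pics/scene8.npy')[140:190,220:290]
cv2.imwrite('pics/c12.png',cv2.resize(im,None,fx=10,fy=10,interpolation=cv2.INTER_CUBIC)[:,:,::-1])
E
```

```text
L line [-0.0395  0.0331  0.08  ] edge [-0.0274  0.0328  0.088 ]
R line [-0.0387 -0.029   0.08  ] edge [-0.0193 -0.0285  0.088 ] bottom [-0.0186 -0.0397  0.088 ] face low [-0.0179 -0.0291  0.081 ]
L back [-0.0254  0.0445  0.088 ]
```

View pics/c12.png

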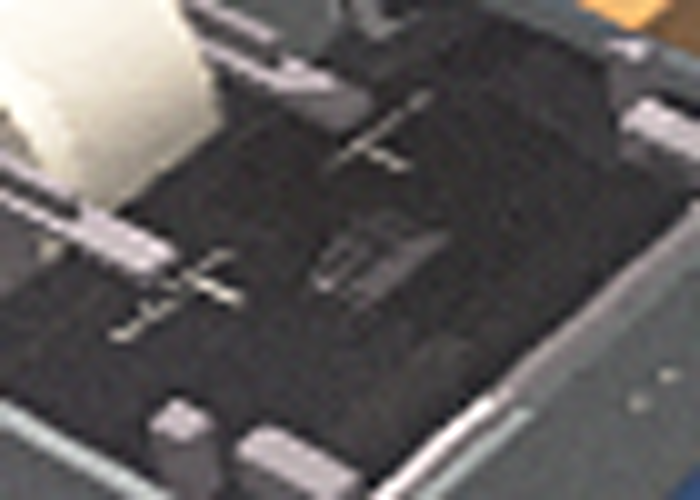

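View pics/c11.png

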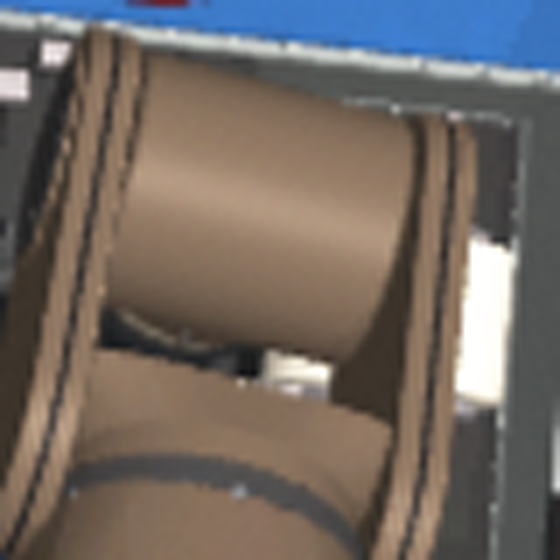

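Emit:
move_arm:
  commands: [-1, 0, 0, 0, -1, 0, 0, 0, -1, 0, 0, 0, -1, 0, 0, 0, -1, 0, -1, 0, -1, 0, -1, 0, 0, 0, -1, 0, 0, 0, -1, 0, 0, 0, -1, 0, 0, 0, -1, 0, 0, 0, -1, 0, 0, 0, -1, 0, 0, 0, -1, 0, 0, 0, -1, 0, 0, 0, -1, 0, 0, 0, -1, 0, 0, 0, 0, 0, 0, 0, 0, 0]

```text
time: 15.98
eef_pos: [0.5282, 0.2821, 0.3137]
tcp_rot: [-0.521, -0.477, 0.522, -0.477]
contact_force: [0.6, -0.9, 0.2]
opening: 0.001
```

Run:
```python
from h import *
s,im=snap('top','top9');print(s['eef_pos'],s['time'])
im=im[160:270,345:475]
cv2.imwrite('pics/c13.png',cv2.resize(im,None,fx=6,fy=5.4,interpolation=cv2.INTER_CUBIC)[:,:,::-1])
s,im=snap('scene','scene9')
```

```text
[0.52820349 0.28208094 0.31365107] 15.975
```

View pics/c13.png

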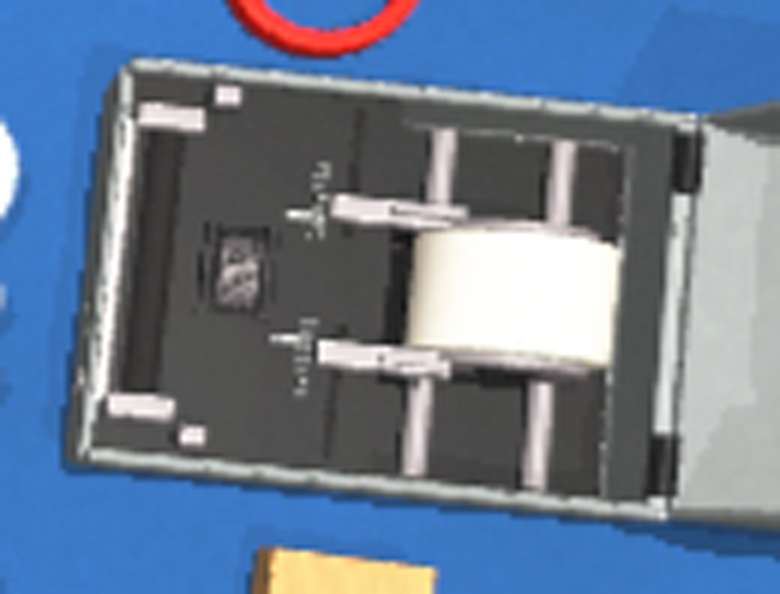

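View pics/scene9.png

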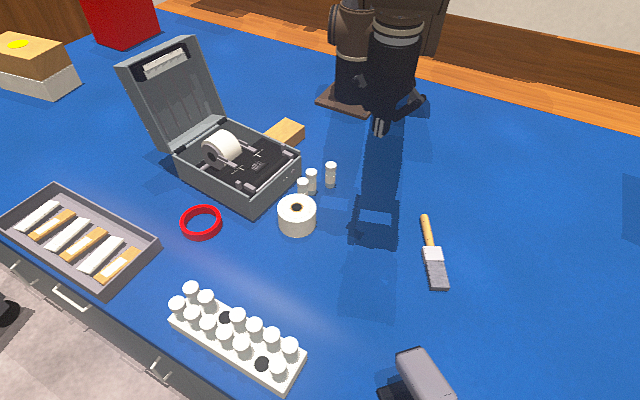

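```bash
python3 -c "
from plant import ctrl
print(ctrl.sign_off())"
```

```text
the job is handed in; nothing more can be done
None
```

I rolled the guide wheel with the closed fingertips in three long strokes and one short one. Both guide arms now stand on the long gauge lines. I then lifted the hand clear and signed off at about 16 s.

- **Wrist-camera check:** The inner edges of both arms are within about 0.5 mm of the 2 mm wide lines. The left edge is about 0.3 mm inside its line. The right edge is 0 to 0.5 mm inside; it is less sharp in the picture.
- **Top-camera check:** Seen from above after the hand had left, the guides and the lines are the same distance apart to within about 0.5 mm.
- **Last stroke:** It moved each guide more than I commanded: the left went about 3 mm where I expected roughly 1.5 to 2 mm. The fingertip drags the wheel a little as it lands. My estimate before that stroke had differed between the sides, 2.7 mm left to go on the left and 1.2 mm on the right. The final position still came out on the lines.
- **Everything else:** The roll and the things standing about look unmoved in the last pictures. Contact force at the wheel was about 11 N at the highest reading.

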